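Open the latched gate of a carver's tool cabinet

TASK

Open the carving-tool cabinet on the bench: by the knob of its latch bar, press the gate in until the bar is free of the catch's hooked nose, lift the bar clear and swing the gate out until it stands about square to the cabinet front, then let the bar back down in its guide and let go, leaving the gate standing open. Work by feel and gently: do not force the bar against the catch or the guide, do not fling the gate, and leave the tin, the jar and the gouge where they are.

Things in the scene. Friction and masses are not known exactly. Their poses are not given: they have to be found in the camera images.
- cabinet: Fixed wooden tool cabinet, 310 wide, 180 deep, 290 high. Origin: on the gate's vertical hinge line at bench level; z up, +x into the cabinet (its front, the plane x = 0, faces its -x), +y along the front from the hinge towards the latch. The case spans y = -45 to 265, x = 0 to 180.
- front (a point): Point on the cabinet's front plane, 116 from the hinge line, 245 high. 120 further along stands the steel catch (20 wide): back plate, floor, lip, and on the lip a nose turned in over the bar's tongue (249 to 254 high); throat between nose and back plate 7. The plate's face is 7 in front of the front plane, give or take 4.5: the catch sits in long slotted holes and nothing measures where; feel for it.
- gate (a joint): Slatted gate, 216 wide, 32 to 284 high, 18 thick: 0 = flush with the front, positive = open towards the cabinet's -x (rad), at most 1.9. It starts at 0.030 to 0.037, the nose over the bar's tongue: press it in by 0.5 to 11 mm at the tongue (unknown) to free the bar; 2 mm further the tongue meets the back plate: home, at -0.02 to 0.02. Stays where left (stiff hinge, about 1 N at the knob).
- bar (a joint): Black steel latch bar on the gate, 16 high, 7 to 12 in front of it; 0 = level, positive = free end raised (rad). Its tongue (lower half, 8 high, 5 thick, 206 to 250 from the hinge line) lies in the catch. It rests by its weight (1.6 N at the knob) in the guide at about 0; its tongue is above the nose from 0.12; the guide's top stops it at about 0.19. Let go, it drops.
- pivot (a point): The bar's pivot on the gate, 80 from the hinge line, 245 high, on the gate's front face; the bar turns about the line square to the gate.
- knob (a point): Centre of the bar's brass lifting knob: a barrel 16 in diameter, 28 long, axis square to the gate, 30 to 58 in front of its face; this point 44 in front, 75 from the pivot, 155 from the hinge line, 245 high with the bar down. Free on both sides and below: pinch it from above, lightly (20 N), as it must turn between the fingers while the bar rises. The cabinet's top is 45 above it.
- keeper: Black steel guide staple on the gate through which the bar passes: 8 wide, 18 deep, 232 to 281 high, 198 from the hinge line. Origin on the hinge line at bench level; axes as the cabinet's but turning with the gate.
- tin_mid (a point): Centre of a loose wax tin, 74 in diameter, 70 high, on the bench beyond where the gate stands open. A bystander.
- jar_mid (a point): Centre of a loose oil jar, 56 in diameter, 90 high, on the cabinet's top. A bystander.
- gouge_mid (a point): Middle of a loose gouge, 250 long, handle 26 square, lying on the bench in front of the cabinet. A bystander.

How it is judged (in metres and radians):
On the way, in this order (a step that is already met when the one before it is completed fails the run):
1. with the gate still in the catch, the bar is lifted above the catch's nose (value of joint bar above 0.12 rad and value of joint gate below 0.05 rad).
2. the gate is swung clear of the catch (value of joint gate above 0.35 rad), for 0.1 s.
At the end, for the whole second after the job is handed in: The gate stands still, open by 75 to 105 degrees (1.31 to 1.83 rad), with the bar down in its guide again (below 0.04 rad) (value of joint gate between 1.31 and 1.83 rad and velocity of joint gate between -0.05 and 0.05 rad/s and value of joint bar below 0.04 rad); the robot touches nothing.
It fails at once if anything (the bar's tongue included) presses on the cabinet or its catch with more than 18 N (contact force between cabinet and anything else above 18 N).
It fails at once if anything (the bar included) presses on the guide staple with more than 20 N (contact force between keeper and anything else above 20 N).
It fails at once if the gate is flung: it turns faster than 2 rad/s (velocity of joint gate above 2 rad/s).
It fails at once if the tin, the jar or the gouge is moved by more than 20 mm (distance of any of tin_mid, jar_mid, gouge_mid from where it was at the start of the episode above 0.02 m).
It also fails if it takes over 51 s, if anything falls off the work surface, if the arm or the gripper's body presses on something with over 40 N, if the wrist force passes 120 N, or if a joint passes its speed limit or range.

ROBOT

A 6-joint arm with a two-finger parallel gripper is mounted at the origin on the work surface. World frame = base frame: x ahead of the robot, y to its left, z up, the work surface at z = 0. Lengths are in m, angles in degrees, forces in N, time in s.
With the tool pointing down it reaches from about 0.35 to 0.725 m from the base axis. Payload 6 kg.
Tool frame: the origin (TCP) lies at the very end of the fingers, on their centre line; the grasp point (between the pads) lies 19 mm behind it; z points along the fingers, y is the line along which they close (so a half turn about z gives the same grasp; the last joint's range is limited). The gripper opens to 85 mm and grips with 20 to 120 N. Pads are 22 mm wide; open, the fingers measure 114 mm over their backs; the gripper's body (76 mm by 85 mm) begins 54 mm behind the grasp point. The pads swing forward as they close: fully open they stand 13 mm farther back than shut.
Start: joints at [83.864, 2.303, 4.859, 0, -92.561, -19.12], TCP at [0.256, 0.543, 0.231] pointing down, gripper open.
Joint ranges: [-146.85, 146.85], [-73.84, 115.35], [-62.03, 85.46], [-188.31, 113.3], [-161.28, -10.13], [-171.36, 171.36]. Speed limits (degrees/s): [147.25, 147.25, 172.46, 180, 180, 180].

INTERFACE

Orientations are given as a 3x3 rotation matrix whose columns are the frame's x, y, z axes.
In Python, from workcell import sense, imaging, job gives the robot as it stands.
- The arm moves only by the tool arm_command, never from a script. Its argument "series" is a list of rows, each a list of 2 entries, a list of its own where there are three numbers: the shift along the tool's x, y, z in m, then the turn, a rotation vector about the tool's x, y, z in rad. In form: [[[x, y, z], [ax, ay, az]], ...]. A call has exactly 5 rows; each row shifts and turns the commanded pose from where the row before left it, along the tool's axes as they then stand; what a row does not reach is not made up. A row lasts 1/10 s, in which the tool goes at most 50 mm and 8.59 degrees, less where a joint would pass 70% of its speed; a pose out of reach is approached as far as the arm can. A call with a gripper value outside its range is refused whole. "hand" is the finger opening in m, from 0 to 0.0854, set as the call begins (left out, the last holds). The fingers move at their own pace and stop on an object; "squeeze" is the grip in N (left out, the last holds). Time passes only in rows, so rows that do not move let the fingers close, or fill a call up. It gives the time, the measured TCP pose, the force, the opening and the grip force at its end, in the units of the state.
- sense(): the state, without advancing time (a new reading comes with each control period).
- imaging.snapshot(name): name is "side" or "top" or "wrist"; returns a dict with "img" (480x640x3 uint8, red, green, blue), "depth" (480x640 float32, m along the optical axis (not along the pixel's ray), 0 where there is no reading), "fovy" (degrees; the focal length in pixels is half the picture's height over the tangent of half this angle, whatever the lens; pixels are square), "cx", "cy" (the principal point, pixels), "cam_to_world" (4x4, takes a point from camera to world coordinates). Camera axes: x right, y down, z forward; pixel columns grow to the right and rows downward; lengths in m; the calibration is good to about 2 mm. The wrist camera is an equidistant fisheye: a pixel r from the principal point sees the ray r / f radians off the axis. A picture is of the moment at which its call begins.
- job.hand_in(): hands the job in; it is judged then, once.
The state is a dict: "clock": time; "joint_pos": joint angles; "joint_vel": joint speeds; "joint_efforts": joint torques, N m; "tcp_pos": TCP position; "tcp_rot": TCP orientation; "wrist_force": force on the tool from outside, world axes, zero at the start; "moment": the same for the moment, N m; "width": finger opening in m; "finger_force": force on a finger pad.
Only numpy, scipy, OpenCV 4.12 (cv2) and the standard library are available. Lean on these libraries where they do the work, as an engineer would, in place of code of your own. Each camera call takes 0.05 s, during which the arm holds its last target. There are 200 camera calls.

## Working session

There is one attempt and no reset: what is moved stays moved. The work goes in short steps, Python scripts to look and compute and a tool call to move; the robot and the scene stay as the last step left them, time stands still between calls to the robot, and variables do not carry over. Pictures are saved under pics/ and viewed, at most 10 in all, crops included, and the job is handed in when it is done.

Besides the shell and the picture viewer there is one more tool, called after "Call:" as a command line: name --argument value ..., lists and objects as JSON in quotes. arm_command: Moves the arm, as the interface text tells. Its arguments: {"type":"object","properties":{"series":{"type":"array"},"hand":{"type":"number"},"squeeze":{"type":"number"}},"required":["series"]}

```bash
mkdir -p pics; cat > h.py <<'E'
import numpy as np,cv2
from workcell import sense,imaging,job
def snap(n):
    s=imaging.snapshot(n); np.savez(f'{n}.npz',**s); return s
def cloud(s):
    h,w=s['depth'].shape; f=h/2/np.tan(np.radians(s['fovy'])/2)
    u,v=np.meshgrid(np.arange(w),np.arange(h)); d=s['depth']
    P=np.stack([(u-s['cx'])/f*d,(v-s['cy'])/f*d,d],-1)
    T=s['cam_to_world']; W=P@T[:3,:3].T+T[:3,3]; W[d==0]=np.nan; return W
E
python3 - <<'E'
from h import *
for n in('side','top'):
    s=snap(n); cv2.imwrite(f'pics/{n}.png',s['img'][:,:,::-1]); print(n,s['fovy'],s['cx'],s['cy'],s['cam_to_world'].round(3).tolist(),(s['depth']>0).mean())
s=sense();print(s['tcp_rot'],s['wrist_force'],s['clock'])
E
```

```text
side 48.9799205043241 316.70295000564204 238.05839851812493 [[0.837, -0.304, 0.454, 0.189], [-0.546, -0.435, 0.716, -0.573], [-0.02, -0.847, -0.531, 0.682], [0.0, 0.0, 0.0, 1.0]] 0.99609375
top 50.726605879996825 315.3717481965657 239.29550898626366 [[0.019, -0.997, 0.073, 0.547], [-1.0, -0.018, 0.017, 0.044], [-0.016, -0.074, -0.997, 1.025], [0.0, 0.0, 0.0, 1.0]] 0.99591796875
[[ 9.04421215e-01 -4.26640318e-01 -5.51225091e-04]
 [-4.26640650e-01 -9.04419967e-01 -1.50986039e-03]
 [ 1.45628337e-04  1.60072480e-03 -9.99998708e-01]] [ 0.19019162 -0.8502351   0.05042204] 0.1
```

View pics/side.png

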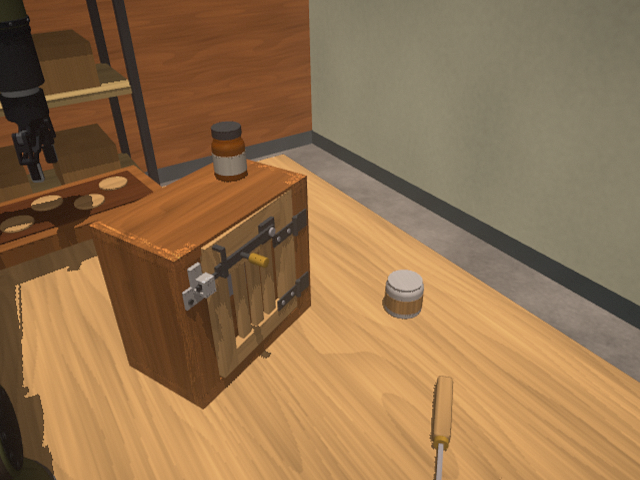

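View pics/top.png

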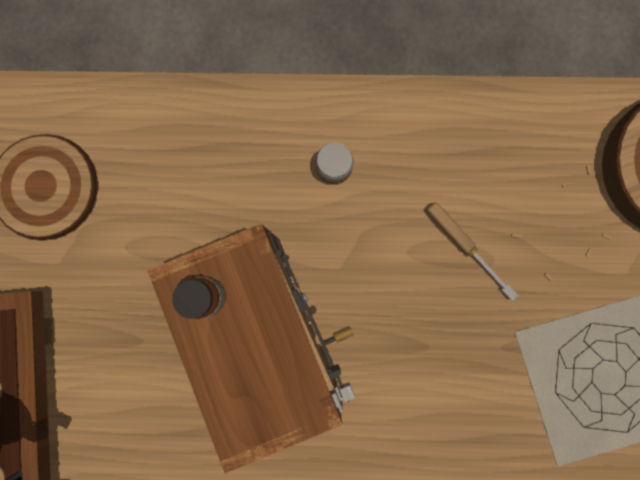

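The side and top views show the cabinet (top face spanning 150–345, 225–470 in the top picture). The knob is at top (343,334) and side (258,259), and the catch at top (343,395). The tin is at top (335,162), beyond the hinge end, and the gouge is at top (470,250).

```bash
cat > m.py <<'E'
from h import *
for n in('top','side'):
    s=dict(np.load(n+'.npz')); W=cloud(s); im=s['img']; hsv=cv2.cvtColor(im,cv2.COLOR_RGB2HSV)
    inb=(W[...,0]>.2)&(W[...,0]<.8)&(W[...,1]>-.1)&(W[...,1]<.5)
    m=inb&(abs(W[...,2]-.290)<.005)
    P=W[m][:,:2].astype(np.float32); 
    k=m.astype(np.uint8); _,L,st,_=cv2.connectedComponentsWithStats(k); m=L==1+st[1:,4].argmax()
    P=W[m][:,:2].astype(np.float32); r=cv2.minAreaRect(P); print(n,'top',r,cv2.boxPoints(r).round(4).tolist(),np.median(W[m][:,2]))
    b=inb&(W[...,2]>.22)&(W[...,2]<.27)&(hsv[...,0]>18)&(hsv[...,0]<30)&(hsv[...,1]>150)
    _,L,st,c=cv2.connectedComponentsWithStats(b.astype(np.uint8))
    for i in range(1,len(st)):
        if st[i,4]>30:
            Q=W[L==i]; print('brass',st[i],c[i],Q.mean(0).round(4),Q.min(0).round(4),Q.max(0).round(4),cv2.minAreaRect(Q[:,:2].astype(np.float32)))
E
python3 m.py
```

```text
top top ((0.444892942905426, 0.15754400193691254), (0.31089314818382263, 0.182632178068161), 23.20081329345703) [[0.26600000262260437, 0.18019999563694], [0.33799999952316284, 0.012400000356137753], [0.6237000226974487, 0.13490000367164612], [0.551800012588501, 0.302700012922287]] 0.28887130657587146
side top ((0.4436030983924866, 0.15886899828910828), (0.31403201818466187, 0.18502971529960632), 22.79465675354004) [[0.2630000114440918, 0.18330000340938568], [0.33469998836517334, 0.01269999984651804], [0.6241999864578247, 0.13439999520778656], [0.5525000095367432, 0.3050000071525574]] 0.28992624269718986
brass [249 253  20  14 173] [258.29479769 259.59537572] [0.4572 0.0101 0.2494] [ 0.4476 -0.0017  0.2417] [0.4704 0.0289 0.2543] ((0.4569883644580841, 0.012666881084442139), (0.01583811081945896, 0.028476526960730553), 29.41008758544922)
```

```bash
cat > plan.py <<'E'
import numpy as np
from scipy.spatial.transform import Rotation as Ro
# n equal rows from pose (p0,R0) to world point p1 and tool-x yaw (deg, tool down)
def down(yaw):
    a=np.radians(yaw); return np.array([[np.cos(a),np.sin(a),0],[np.sin(a),-np.cos(a),0],[0,0,-1.]])
def rows(p0,R0,p1,R1,n):
    w=Ro.from_matrix(R0.T@R1).as_rotvec()/n; S=sum(Ro.from_rotvec(w*i).as_matrix() for i in range(n))
    d=np.linalg.solve(S,R0.T@(np.array(p1)-p0)); return d.round(5).tolist(),w.round(5).tolist()
H=np.array([.5808,.1182])
def knob(g,phi=0.,A=203.0):
    t=np.radians(A)+g; e=np.array([np.cos(t),np.sin(t)]); n=np.array([-e[1],e[0]])
    L=.080+.075*np.cos(phi); return np.r_[H+L*e+.044*n,.245+.075*np.sin(phi)],A+90-360+np.degrees(g)
E
python3 - <<'E'
from plan import *; from workcell import sense
s=sense(); p,R=np.array(s['tcp_pos']),np.array(s['tcp_rot'])
k,y=knob(.033); print(k,y)
up=p+[0,0,.2]; q=[.458,.013,.34]
print(rows(p,R,up,R,5)); print(rows(up,R,q,down(y),15))
E
```

```text
[0.4587168 0.0130492 0.245    ] -65.10923927606828
([1e-05, 6e-05, -0.04], [0.0, 0.0, 0.0])
([0.03487, 0.01644, 0.00604], [0.0001, -5e-05, 0.04637])
```

Call:
arm_command --series '[[[0,0,-0.04],[0,0,0]],[[0,0,-0.04],[0,0,0]],[[0,0,-0.04],[0,0,0]],[[0,0,-0.04],[0,0,0]],[[0,0,-0.04],[0,0,0]]]' --hand 0.045 --squeeze 20

```text
clock: 0.6
tcp_pos: [0.2559, 0.5423, 0.4326]
tcp_rot: [[0.904, -0.427, -0.0], [-0.427, -0.904, -0.001], [0.0, 0.001, -1.0]]
wrist_force: [-0.2, -0.7, 0.9]
width: 0.0446
finger_force: 0.0
```

Call:
arm_command --series '[[[0.0349,0.0164,0.006],[0,0,0.0464]],[[0.0349,0.0164,0.006],[0,0,0.0464]],[[0.0349,0.0164,0.006],[0,0,0.0464]],[[0.0349,0.0164,0.006],[0,0,0.0464]],[[0.0349,0.0164,0.006],[0,0,0.0464]]]'

```text
clock: 1.1
tcp_pos: [0.3649, 0.3824, 0.4004]
tcp_rot: [[0.781, -0.624, -0.001], [-0.624, -0.781, -0.001], [0.0, 0.001, -1.0]]
wrist_force: [0.2, 0.3, -0.7]
width: 0.0446
finger_force: 0.0
```

Call:
arm_command --series '[[[0.0349,0.0164,0.006],[0,0,0.0464]],[[0.0349,0.0164,0.006],[0,0,0.0464]],[[0.0349,0.0164,0.006],[0,0,0.0464]],[[0.0349,0.0164,0.006],[0,0,0.0464]],[[0.0349,0.0164,0.006],[0,0,0.0464]]]'

```text
clock: 1.6
tcp_pos: [0.4333, 0.2025, 0.3706]
tcp_rot: [[0.617, -0.787, -0.001], [-0.787, -0.617, -0.0], [-0.0, 0.001, -1.0]]
wrist_force: [1.4, 0.1, -0.9]
width: 0.0451
finger_force: 0.0
```

Call:
arm_command --series '[[[0.0349,0.0164,0.006],[0,0,0.0464]],[[0.0349,0.0164,0.006],[0,0,0.0464]],[[0.0349,0.0164,0.006],[0,0,0.0464]],[[0.0349,0.0164,0.006],[0,0,0.0464]],[[0.0349,0.0164,0.006],[0,0,0.0464]]]'

```text
clock: 2.1
tcp_pos: [0.4586, 0.0118, 0.3407]
tcp_rot: [[0.419, -0.908, -0.001], [-0.908, -0.419, -0.0], [-0.0, 0.001, -1.0]]
wrist_force: [0.9, 0.2, -0.6]
width: 0.0449
finger_force: 0.0
```

```bash
python3 - <<'E'
from h import *
s=snap('wrist'); cv2.imwrite('pics/w1.png',s['img'][:,:,::-1]); x=sense(); print(x['tcp_pos'],x['tcp_rot'],x['joint_pos'],x['wrist_force'])
W=s; print(s['fovy'],s['cx'],s['cy'],s['cam_to_world'])
E
```

```text
[0.45820343 0.00790342 0.34038373] [[ 0.41401123 -0.91027083 -0.00130822]
 [-0.91027111 -0.41400877 -0.00180046]
 [ 0.00109729  0.00193624 -0.99999752]] [ 2.64280923e+01 -1.68515305e+01 -1.02808796e+00  6.13762334e-02
 -1.05936469e+02 -1.95427920e+00] [ 0.34511546 -2.22646176 -0.64893653]
65.70646984690485 319.9744635350146 240.90481300988947 [[-9.07872717e-01 -3.96647265e-01 -1.35786879e-01  4.93067395e-01]
 [-4.19244905e-01  8.59640938e-01  2.91978024e-01 -6.41530383e-02]
 [ 9.15675991e-04  3.22006839e-01 -9.46736900e-01  4.84079593e-01]
 [ 0.00000000e+00  0.00000000e+00  0.00000000e+00  1.00000000e+00]]
```

View pics/w1.png

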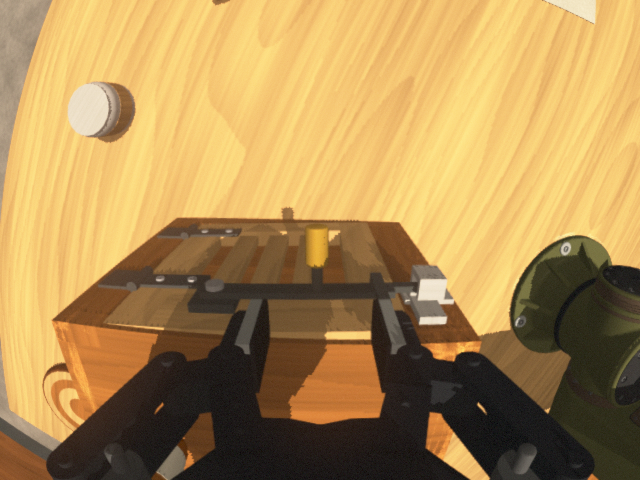

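The wrist view shows the brass knob at (317,247), nearly centred between the fingers (columns 265–378), with the bar at row 290 and the catch at (430,292).

```bash
python3 - <<'E'
from h import *
s=dict(np.load('wrist.npz')); T=s['cam_to_world']; hsv=cv2.cvtColor(s['img'],cv2.COLOR_RGB2HSV)
f=240/np.tan(np.radians(s['fovy'])/2)
m=((hsv[...,0]>18)&(hsv[...,0]<32)&(hsv[...,1]>190)).astype(np.uint8); m[:220]=0;m[275:]=0;m[:,:295]=0;m[:,340:]=0
v,u=np.nonzero(m); print(len(u),u.min(),u.max(),v.min(),v.max())
def ray(u,v,z):
    d=np.array([u-s['cx'],v-s['cy']]); r=np.hypot(*d); t=r/f; c=np.r_[d/r*np.sin(t),np.cos(t)]; w=T[:3,:3]@c
    return T[:3,3]+w*(z-T[2,3])/w[2]
for vv in(v.min(),v.max()): print(ray((u.min()+u.max())/2,vv,.25))
x=sense(); print(x['tcp_pos'],x['tcp_rot'][0],x['wrist_force'],x['clock'])
from plan import *
print(rows(x['tcp_pos'],np.array(x['tcp_rot']),[.458,.013,.226],down(-65.1),10))
E
```

```text
328 306 327 228 266
[0.46532846 0.00085557 0.25      ]
[0.4540669  0.02544303 0.25      ]
[0.45820343 0.00790342 0.34038373] [ 0.41401123 -0.91027083 -0.00130822] [ 0.34511546 -2.22646176 -0.64893653] 2.15
([-0.00048, -0.00021, 0.01144], [0.00019, -0.00011, -0.00077])
```

Call:
arm_command --series '[[[0,0,0.02],[0,0,0]],[[0,0,0.02],[0,0,0]],[[0,0,0.02],[0,0,0]],[[0,0,0],[0,0,0]],[[0,0,0],[0,0,0]]]'

```text
clock: 2.65
tcp_pos: [0.4587, 0.0131, 0.2817]
tcp_rot: [[0.42, -0.907, -0.0], [-0.907, -0.42, -0.001], [0.001, 0.0, -1.0]]
wrist_force: [-0.0, 0.0, 1.0]
width: 0.045
finger_force: 0.0
```

```bash
python3 - <<'E'
from plan import *; from workcell import sense
x=sense(); p,R=x['tcp_pos'],np.array(x['tcp_rot']); print(p,R,x['wrist_force'],x['clock'])
print(R.T@(np.array([.459,.013,.226])-p), Ro.from_matrix(R.T@down(-65.1)).as_rotvec())
E
```

```text
[0.45873382 0.01312632 0.28172335] [[ 4.20486403e-01 -9.07298832e-01 -1.17131427e-04]
 [-9.07298646e-01 -4.20486225e-01 -7.08510823e-04]
 [ 5.93578891e-04  4.04192353e-04 -9.99999742e-01]] [-0.00150894  0.0296047   1.01378695] 2.65
[ 0.00019346 -0.00021091  0.0557234 ] [ 0.00040437 -0.00059346 -0.00060567]
```

Call:
arm_command --series '[[[0,0,0.014],[0,0,0]],[[0,0,0.014],[0,0,0]],[[0,0,0.014],[0,0,0]],[[0,0,0.014],[0,0,0]],[[0,0,0],[0,0,0]]]'

```text
clock: 3.15
tcp_pos: [0.458, 0.0132, 0.2228]
tcp_rot: [[0.421, -0.907, -0.004], [-0.907, -0.421, -0.001], [-0.001, 0.004, -1.0]]
wrist_force: [-0.6, 1.2, -0.4]
width: 0.0448
finger_force: 0.0
```

Call:
arm_command --series '[[[0,0,0],[0,0,0]],[[0,0,0],[0,0,0]],[[0,0,0],[0,0,0]],[[0,0,0],[0,0,0]],[[0,0,0],[0,0,0]]]' --hand 0.01 --squeeze 20

```text
clock: 3.65
tcp_pos: [0.46, 0.0142, 0.2263]
tcp_rot: [[0.421, -0.907, 0.004], [-0.907, -0.421, 0.002], [-0.0, -0.004, -1.0]]
wrist_force: [4.8, 3.2, 0.1]
width: 0.0146
finger_force: 22.7
```

Call:
arm_command --series '[[[0,-0.0008,0],[0,0,0]],[[0,-0.0008,0],[0,0,0]],[[0,0,0],[0,0,0]],[[0,0,0],[0,0,0]],[[0,0,0],[0,0,0]]]'

```text
clock: 4.15
tcp_pos: [0.4604, 0.0138, 0.2262]
tcp_rot: [[0.42, -0.907, 0.001], [-0.907, -0.42, -0.0], [0.001, -0.001, -1.0]]
wrist_force: [-0.4, 1.3, 6.5]
width: 0.015
finger_force: 23.3
```

Call:
arm_command --series '[[[-0.0004,0.0001,0],[0,0,0.0026]],[[-0.0004,0.0001,0],[0,0,0.0026]],[[-0.0004,0.0001,0],[0,0,0.0026]],[[-0.0004,0.0001,0],[0,0,0.0026]],[[0,0,0],[0,0,0]]]'

```text
clock: 4.65
tcp_pos: [0.4594, 0.0149, 0.2262]
tcp_rot: [[0.411, -0.912, 0.001], [-0.912, -0.411, -0.001], [0.001, -0.001, -1.0]]
wrist_force: [-0.5, 0.2, 5.1]
width: 0.0152
finger_force: 23.3
```

```bash
cat > st.py <<'E'
from plan import *; from workcell import sense
x=sense(); p,R=np.array(x['tcp_pos']),np.array(x['tcp_rot']); f=np.array(x['wrist_force'])
print(p.round(5),'yaw',np.degrees(np.arctan2(R[1,0],R[0,0])).round(2),'tilt',R[:,2].round(4),'Ftool',(R.T@f).round(2),'M',(R.T@np.array(x['moment'])).round(2),x['width'],x['clock'])
k,y=knob(.033); d=p-k; r=np.radians(y); print('rel start knob: out',d[0]*np.cos(r)+d[1]*np.sin(r),'along e',d[0]*np.sin(r)-d[1]*np.cos(r))
E
python3 st.py
```

```text
[0.45942 0.01486 0.22618] yaw -65.75 tilt [ 1.3e-03 -6.0e-04 -1.0e+00] Ftool [-0.36  0.39 -5.09] M [-0.28 -0.11 -0.17] 0.015172109541323905 4.65
rel start knob: out -0.0013464757401946686 along e -0.0014018106916468714
```

Call:
arm_command --series '[[[-0.0004,0.0001,-0.0005],[0,0,0.0026]],[[-0.0004,0.0001,-0.0005],[0,0,0.0026]],[[-0.0004,0.0001,0],[0,0,0.0026]],[[-0.0004,0.0001,0],[0,0,0.0026]],[[0,0,0],[0,0,0]]]'

```text
clock: 5.15
tcp_pos: [0.4581, 0.0165, 0.2262]
tcp_rot: [[0.401, -0.916, -0.0], [-0.916, -0.401, -0.0], [0.0, 0.0, -1.0]]
wrist_force: [-0.9, 0.1, 3.7]
width: 0.0152
finger_force: 23.0
```

```bash
python3 st.py
```

```text
[0.45807 0.01647 0.22623] yaw -66.33 tilt [-4.e-04 -4.e-04 -1.e+00] Ftool [-0.46  0.79 -3.71] M [-0.35  0.13 -0.12] 0.015153694782770077 5.15
rel start knob: out -0.0033804191084836227 along e -0.0008510948214688199
```

Call:
arm_command --series '[[[-0.0004,0.0001,-0.0005],[0,0,0.0026]],[[-0.0004,0.0001,0],[0,0,0.0026]],[[-0.0004,0.0001,0],[0,0,0.0026]],[[-0.0004,0.0001,0],[0,0,0.0026]],[[0,0,0],[0,0,0]]]'

```text
clock: 5.65
tcp_pos: [0.4569, 0.0179, 0.2263]
tcp_rot: [[0.392, -0.92, -0.001], [-0.92, -0.392, -0.0], [-0.0, 0.001, -1.0]]
wrist_force: [-0.8, -0.0, -1.1]
width: 0.0149
finger_force: 22.7
```

```bash
python3 st.py
```

```text
[0.45689 0.01789 0.22633] yaw -66.93 tilt [-1.1e-03 -2.0e-04 -1.0e+00] Ftool [-0.28  0.77  1.1 ] M [-0.55  0.12 -0.03] 0.014863166829250268 5.65
rel start knob: out -0.005156271442021346 along e -0.0003799881580619983
```

Call:
arm_command --series '[[[-0.0004,0.0001,0],[0,0,0.0026]],[[-0.0004,0.0001,0],[0,0,0.0026]],[[-0.0004,0.0001,0],[0,0,0.0026]],[[0,0,0],[0,0,0]],[[0,0,0],[0,0,0]]]'

```text
clock: 6.15
tcp_pos: [0.4564, 0.0185, 0.2264]
tcp_rot: [[0.384, -0.923, -0.001], [-0.923, -0.384, -0.001], [0.001, 0.001, -1.0]]
wrist_force: [1.7, -4.8, -6.1]
width: 0.0148
finger_force: 22.5
```

```bash
python3 st.py
```

```text
[0.45639 0.01851 0.2264 ] yaw -67.39 tilt [-6.e-04 -8.e-04 -1.e+00] Ftool [5.12 0.25 6.08] M [-0.21  1.62 -0.14] 0.014830033992911688 6.15
rel start knob: out -0.005929669306341492 along e -0.00018460008259296766
```

Call:
arm_command --series '[[[0.0003,-0.0001,0],[0,0,-0.002]],[[0.0003,-0.0001,0],[0,0,-0.002]],[[0.0003,-0.0001,0],[0,0,-0.002]],[[0,0,0],[0,0,0]],[[0,0,0],[0,0,0]]]'

```text
clock: 6.65
tcp_pos: [0.4567, 0.0182, 0.2268]
tcp_rot: [[0.39, -0.921, -0.001], [-0.921, -0.39, -0.0], [-0.0, 0.001, -1.0]]
wrist_force: [-4.7, -1.8, -3.4]
width: 0.0152
finger_force: 22.6
```

```bash
python3 st.py
```

```text
[0.45674 0.01818 0.22676] yaw -67.02 tilt [-8.e-04 -1.e-04 -1.e+00] Ftool [-0.23  5.04  3.41] M [-1.73 -0.05 -0.13] 0.015209986238821676 6.65
rel start knob: out -0.0054846759841458296 along e -0.0003645967868777596
```

Call:
arm_command --series '[[[0,0.0004,-0.001],[0,0,0]],[[0,0.0004,-0.001],[0,0,0]],[[0,0.0003,-0.001],[0,0,0]],[[0,0,-0.001],[0,0,0]],[[0,0,0],[0,0,0]]]'

```text
clock: 7.15
tcp_pos: [0.4567, 0.0182, 0.2312]
tcp_rot: [[0.391, -0.921, 0.002], [-0.921, -0.391, 0.001], [-0.0, -0.002, -1.0]]
wrist_force: [2.3, 2.2, -4.4]
width: 0.0151
finger_force: 22.3
```

```bash
python3 st.py
```

```text
[0.45671 0.01822 0.23124] yaw -67.01 tilt [ 0.0019  0.001  -1.    ] Ftool [-1.07 -2.97  4.36] M [ 0.94 -0.23 -0.01] 0.015088288415840798 7.15
rel start knob: out -0.005535692219071106 along e -0.0003595460707028267
```

Call:
arm_command --series '[[[0,-0.0002,-0.0015],[0,0,0]],[[0,-0.0002,-0.0015],[0,0,0]],[[0,-0.0002,-0.0015],[0,0,0]],[[0,-0.0002,-0.0015],[0,0,0]],[[0,-0.0001,-0.0012],[0,0,0]]]'

```text
clock: 7.65
tcp_pos: [0.4572, 0.0185, 0.2381]
tcp_rot: [[0.391, -0.921, 0.001], [-0.921, -0.391, 0.001], [-0.0, -0.001, -1.0]]
wrist_force: [5.0, 2.4, -6.1]
width: 0.0152
finger_force: 21.8
```

Call:
arm_command --series '[[[0,0,0],[0,0,0]],[[0,0,0],[0,0,0]],[[0,0,0],[0,0,0]],[[0,0,0],[0,0,0]],[[0,0,0],[0,0,0]]]'

```text
clock: 8.15
tcp_pos: [0.4572, 0.0185, 0.238]
tcp_rot: [[0.391, -0.921, 0.001], [-0.921, -0.391, 0.001], [-0.0, -0.001, -1.0]]
wrist_force: [4.5, 2.8, -4.7]
width: 0.0151
finger_force: 21.9
```

```bash
python3 st.py; python3 - <<'E'
from h import *
s=snap('side'); cv2.imwrite('pics/s2.png',cv2.resize(s['img'][150:330,150:350,::-1],None,fx=3,fy=3,interpolation=cv2.INTER_CUBIC))
E
```

```text
[0.45719 0.01848 0.23804] yaw -67.01 tilt [ 6.e-04  7.e-04 -1.e+00] Ftool [-0.81 -5.21  4.7 ] M [ 1.56 -0.38 -0.03] 0.015074047263694072 8.15
rel start knob: out -0.005564563668871588 along e -0.0009018759285707178
```

View pics/s2.png

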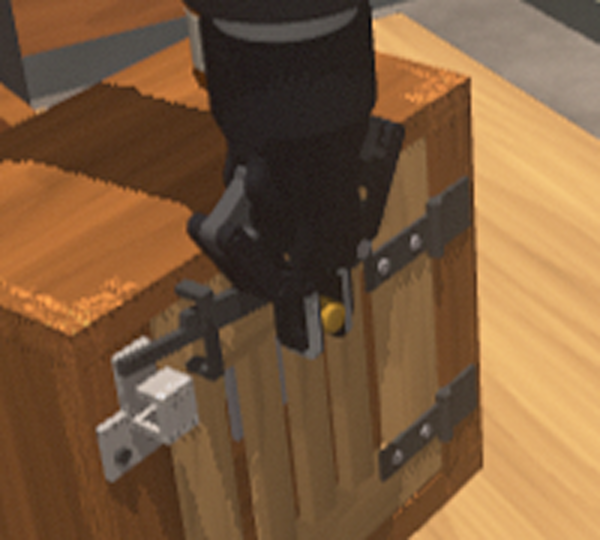

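The crop shows the bar's tongue at (150,355), above the catch block at (165,400). It is raised clear, so I'll start the swing.

Call:
arm_command --series '[[[0.0031,-0.0015,0],[0,0,-0.02]],[[0.0031,-0.0014,0],[0,0,-0.02]],[[0.0061,-0.0019,0],[0,0,-0.04]],[[0.0061,-0.0019,0],[0,0,-0.04]],[[0.0061,-0.0019,0],[0,0,-0.04]]]'

```text
clock: 8.7
tcp_pos: [0.4754, -0.0005, 0.2379]
tcp_rot: [[0.534, -0.845, -0.001], [-0.845, -0.534, -0.0], [-0.0, 0.001, -1.0]]
wrist_force: [1.1, 2.4, -4.0]
width: 0.0152
finger_force: 22.0
```

```bash
cat >> st.py <<'E'
g=np.radians(np.degrees(np.arctan2(R[1,0],R[0,0]))+67)
k,y=knob(g,.158); print('g',g.round(3),'err tool',(R.T@(p-k+[0,0,.019])).round(4))
E
python3 st.py
```

```text
[ 0.47543 -0.00048  0.23787] yaw -57.72 tilt [-1.2e-03 -4.0e-04 -1.0e+00] Ftool [-1.47 -2.25  3.95] M [ 0.35 -0.68 -0.04] 0.015230393897650478 8.7
rel start knob: out 0.019304132683027938 along e -0.009465266193792635
g 0.162 err tool [ 0.0001 -0.0016 -0.0001]
```

Call:
arm_command --series '[[[0.0077,-0.0025,0],[0,0,-0.05]],[[0.0077,-0.0025,0],[0,0,-0.05]],[[0.0077,-0.0025,0],[0,0,-0.05]],[[0.0077,-0.0024,0],[0,0,-0.05]],[[0.0077,-0.0024,0],[0,0,-0.05]]]'

```text
clock: 9.2
tcp_pos: [0.5087, -0.0232, 0.2378]
tcp_rot: [[0.727, -0.687, -0.001], [-0.687, -0.727, -0.0], [-0.001, 0.001, -1.0]]
wrist_force: [0.2, 3.8, -4.2]
width: 0.015
finger_force: 22.0
```

```bash
python3 st.py
```

```text
[ 0.50874 -0.0232   0.23778] yaw -43.37 tilt [-1.5e-03 -2.0e-04 -1.0e+00] Ftool [-2.49 -2.93  4.24] M [ 0.65 -0.77 -0.08] 0.01504709247515377 9.2
rel start knob: out 0.05393562531039242 along e -0.030122599255484654
g 0.412 err tool [ 0.0007 -0.0018  0.    ]
```

Call:
arm_command --series '[[[0.0091,-0.003,0],[0,0,-0.06]],[[0.0091,-0.003,0],[0,0,-0.06]],[[0.0091,-0.003,0],[0,0,-0.06]],[[0.0091,-0.003,0],[0,0,-0.06]],[[0.0091,-0.003,0],[0,0,-0.06]]]'

```text
clock: 9.7
tcp_pos: [0.554, -0.0383, 0.2377]
tcp_rot: [[0.898, -0.441, -0.002], [-0.441, -0.898, -0.0], [-0.002, 0.001, -1.0]]
wrist_force: [-0.9, 3.3, -3.8]
width: 0.0151
finger_force: 22.0
```

```bash
python3 st.py
```

```text
[ 0.55401 -0.03833  0.23768] yaw -26.16 tilt [-2.e-03 -4.e-04 -1.e+00] Ftool [-2.27 -2.53  3.76] M [ 0.67 -0.71 -0.07] 0.01508662747805059 9.7
rel start knob: out 0.08671200294275762 along e -0.06481943724849602
g 0.713 err tool [ 0.001  -0.0018  0.0001]
```

Call:
arm_command --series '[[[0.0091,-0.003,0],[0,0,-0.06]],[[0.0091,-0.003,0],[0,0,-0.06]],[[0.0091,-0.003,0],[0,0,-0.06]],[[0.0091,-0.003,0],[0,0,-0.06]],[[0.0091,-0.003,0],[0,0,-0.06]]]'

```text
clock: 10.2
tcp_pos: [0.6017, -0.0395, 0.2376]
tcp_rot: [[0.988, -0.156, -0.002], [-0.156, -0.988, -0.001], [-0.002, 0.001, -1.0]]
wrist_force: [-1.8, 2.1, -3.8]
width: 0.0151
finger_force: 22.0
```

```bash
python3 st.py
```

```text
[ 0.60166 -0.03949  0.23758] yaw -8.99 tilt [-2.5e-03 -9.0e-04 -1.0e+00] Ftool [-2.08 -1.8   3.77] M [ 0.47 -0.55  0.01] 0.015129214730005891 10.2
rel start knob: out 0.10782071215049867 along e -0.10755344540605583
g 1.012 err tool [ 0.0013 -0.0016  0.0002]
```

Call:
arm_command --series '[[[0.0091,-0.003,0],[0,0,-0.06]],[[0.0091,-0.003,0],[0,0,-0.06]],[[0.0091,-0.003,0],[0,0,-0.06]],[[0.0091,-0.003,0],[0,0,-0.06]],[[0.0091,-0.003,0],[0,0,-0.06]]]'

```text
clock: 10.7
tcp_pos: [0.6476, -0.0266, 0.2376]
tcp_rot: [[0.99, 0.142, -0.002], [0.142, -0.99, -0.001], [-0.003, 0.001, -1.0]]
wrist_force: [-1.4, 1.0, -3.9]
width: 0.015
finger_force: 22.0
```

Call:
arm_command --series '[[[0.0077,-0.0024,0],[0,0,-0.05]],[[0.0077,-0.0024,0],[0,0,-0.05]],[[0.0061,-0.0019,0],[0,0,-0.04]],[[0.0061,-0.0019,0],[0,0,-0.04]],[[0.0031,-0.0009,0],[0,0,-0.02]]]'

```text
clock: 11.2
tcp_pos: [0.6755, -0.0105, 0.2374]
tcp_rot: [[0.942, 0.335, -0.002], [0.335, -0.942, -0.001], [-0.003, 0.001, -1.0]]
wrist_force: [-1.2, 0.5, -4.2]
width: 0.0151
finger_force: 22.0
```

Call:
arm_command --series '[[[0,0,0],[0,0,0]],[[0,0,0],[0,0,0]],[[0,0,0],[0,0,0]],[[0,0,0],[0,0,0]],[[0,0,0],[0,0,0]]]'

```text
clock: 11.7
tcp_pos: [0.6756, -0.0102, 0.2385]
tcp_rot: [[0.943, 0.333, 0.001], [0.333, -0.943, -0.0], [0.0, 0.001, -1.0]]
wrist_force: [1.0, -0.3, -3.2]
width: 0.0153
finger_force: 22.0
```

```bash
python3 st.py
```

```text
[ 0.67559 -0.01024  0.23849] yaw 19.47 tilt [ 7.e-04 -4.e-04 -1.e+00] Ftool [0.84 0.58 3.21] M [-0.6   0.09 -0.06] 0.015278712539825134 11.7
rel start knob: out 0.11240824739987891 along e -0.18692091295157742
g 1.509 err tool [ 0.0026 -0.0014 -0.0007]
```

Call:
arm_command --series '[[[0,0.0002,0.0025],[0,0,0]],[[0,0.0002,0.0025],[0,0,0]],[[0,0.0002,0.0025],[0,0,0]],[[0,0.0001,0.002],[0,0,0]],[[0,0.0001,0.001],[0,0,0]]]'

```text
clock: 12.2
tcp_pos: [0.6759, -0.0109, 0.2277]
tcp_rot: [[0.943, 0.333, 0.001], [0.333, -0.943, -0.0], [0.0, 0.0, -1.0]]
wrist_force: [0.2, -1.1, 1.6]
width: 0.0152
finger_force: 22.8
```

Call:
arm_command --series '[[[0,0,0.0005],[0,0,0]],[[0,0,0.0005],[0,0,0]],[[0,0,0],[0,0,0]],[[0,0,0],[0,0,0]],[[0,0,0],[0,0,0]]]'

```text
clock: 12.7
tcp_pos: [0.6759, -0.0109, 0.2266]
tcp_rot: [[0.943, 0.334, 0.0], [0.334, -0.943, -0.0], [-0.0, 0.0, -1.0]]
wrist_force: [1.5, -3.7, 0.9]
width: 0.0152
finger_force: 22.9
```

```bash
python3 st.py
```

```text
[ 0.67593 -0.01085  0.22655] yaw 19.48 tilt [ 1.e-04 -4.e-04 -1.e+00] Ftool [ 0.16  3.93 -0.86] M [-0.91 -0.15 -0.  ] 0.015249261288205758 12.7
rel start knob: out 0.11310585881843079 along e -0.1869754563235198
g 1.509 err tool [ 0.0026 -0.0007  0.0112]
```

Call:
arm_command --series '[[[0,0,0],[0,0,0]],[[0,0,0],[0,0,0]],[[0,0,0],[0,0,0]],[[0,0,0],[0,0,0]],[[0,0,0],[0,0,0]]]' --hand 0.045

```text
clock: 13.2
tcp_pos: [0.6758, -0.0104, 0.2264]
tcp_rot: [[0.943, 0.334, -0.0], [0.334, -0.943, 0.0], [-0.0, -0.0, -1.0]]
wrist_force: [-0.1, 0.0, 0.0]
width: 0.0448
finger_force: 0.0
```

```bash
python3 st.py; python3 - <<'E'
from h import *
s=snap('wrist'); cv2.imwrite('pics/w2.png',s['img'][:,:,::-1])
E
```

```text
[ 0.67583 -0.01044  0.22643] yaw 19.51 tilt [-1.e-04  0.e+00 -1.e+00] Ftool [-0.11 -0.05 -0.03] M [0.02 0.02 0.01] 0.0447973160528642 13.2
rel start knob: out 0.11268712933673225 along e -0.187064904698454
g 1.51 err tool [ 0.0026 -0.0011  0.0114]
```

View pics/w2.png

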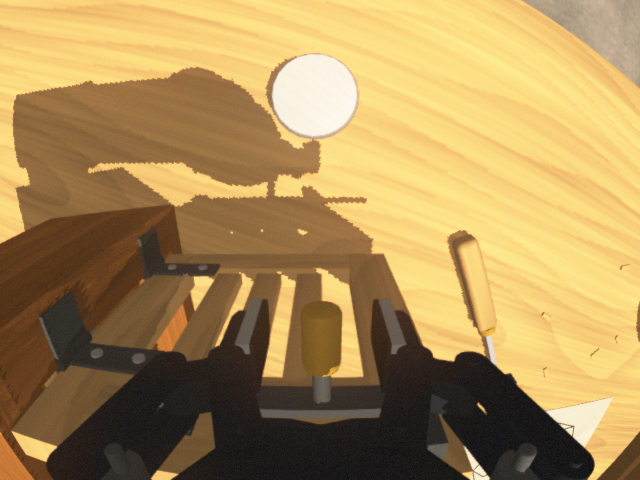

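The knob at (321,340) stands free between the open fingers, and the tin at (315,95) is untouched. I'll retreat straight up.

Call:
arm_command --series '[[[0,0,-0.01],[0,0,0]],[[0,0,-0.02],[0,0,0]],[[0,0,-0.03],[0,0,0]],[[0,0,-0.03],[0,0,0]],[[0,0,-0.02],[0,0,0]]]'

```text
clock: 13.75
tcp_pos: [0.6759, -0.011, 0.3403]
tcp_rot: [[0.943, 0.333, 0.004], [0.333, -0.943, -0.0], [0.003, 0.001, -1.0]]
wrist_force: [-0.2, 0.6, 0.3]
width: 0.0451
finger_force: 0.0
```

Call:
arm_command --series '[[[0,0,-0.01],[0,0,0]],[[0,0,0],[0,0,0]],[[0,0,0],[0,0,0]],[[0,0,0],[0,0,0]],[[0,0,0],[0,0,0]]]'

```text
clock: 14.25
tcp_pos: [0.6757, -0.0106, 0.3451]
tcp_rot: [[0.943, 0.334, -0.002], [0.334, -0.943, -0.001], [-0.002, -0.0, -1.0]]
wrist_force: [-0.3, 0.3, -0.7]
width: 0.045
finger_force: 0.0
```

```bash
python3 st.py; python3 - <<'E'
from h import *
s=snap('side'); cv2.imwrite('pics/s3.png',s['img'][:,:,::-1])
E
```

```text
[ 0.67567 -0.01061  0.34515] yaw 19.5 tilt [-2.1e-03 -5.0e-04 -1.0e+00] Ftool [-0.16 -0.41  0.66] M [-0.03 -0.03  0.02] 0.045025658704871255 14.25
rel start knob: out 0.11277711673082132 along e -0.18684257122266054
g 1.51 err tool [ 0.0022 -0.001  -0.1074]
```

View pics/s3.png

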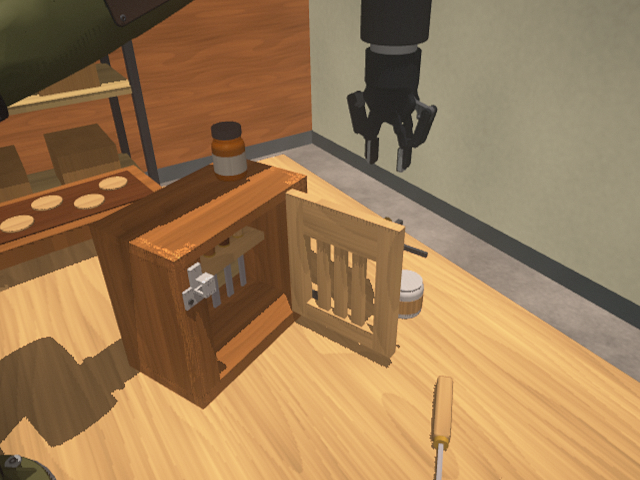

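The gate stands open (hinge side 290, free edge 403), and the gripper is well clear. The jar, tin and gouge are where they were, so I'm handing in.

```bash
python3 -c "
from workcell import job; print(job.hand_in())"
```

```text
the job is handed in; nothing more can be done
None
```

The job is handed in, and no verdict came back: the gate stands open at about 1.51 rad (86°) by the gripper's angle before release, the bar is back down in its guide, the gripper is clear, and the tin, jar and gouge look undisturbed.

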